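Tip the carton onto the labelling board and square it against the stop

TASK

Push the tall carton near its top so that it tips over away from its end of the labelling board and comes down flat inside the marked rectangle. Then slide it along the board, still lying flat, until its leading end is flush against the steel stop strip. Only push: do not pinch, lift or carry the carton, and leave the seedling pot, the watering can and the small carton where they stand.

Things in the scene. Friction and masses are not known exactly. Their poses are not given: they have to be found in the camera images.
- board: Grey labelling board fixed on the bench: 12 mm thick, x = -170 to +120, y = -95 to +95 mm. Origin: on its underside, below the centre of the marked rectangle; z up; x points from the carton's standing place to the stop, the way the carton is to fall. The rectangle (thin painted black lines) reaches x = -100 to +100, y = -75 to +75 mm; the stop's face is its end at x = +100.
- carton: Tall brown carton, 60 (its x) x 90 (y) x 150 mm tall (z), 0.2 to 0.4 kg, ordinary friction. Origin: centre of its underside as it stands. It stands on the board astride the rectangle's end line, centre 104 to 120 mm before the rectangle's centre, up to 10 mm off the middle line, x within 0.12 rad of the board's. Tipped, it lies 150 long, 90 wide, 60 mm high; a white tape runs round it.
- carton_top (a point): Centre of the carton's upper end face (150 mm above its underside while it stands); the leading end once it has been tipped towards the stop. Axes as the carton's.
- stop (a point): Middle of the lower edge of the steel stop strip's face, at board x = +100 mm, level with the board's top. The strip runs across the board: 170 mm long, 18 mm thick, 12 mm high above the board's top. Axes as the board's.
- pot: Terracotta pot with a leafy seedling, bystander: 76 mm across, 65 mm high (leaves to about 105 mm), loose on the bench beside the board. Origin: centre of its underside.
- can: Small steel watering can, bystander: body 72 mm across and 75 mm high, spout to 76 mm from its axis along its x and 91 mm high, handle to 64 mm the other way; loose on the bench beside the board. Origin: centre of its underside.
- small_carton: Small cardboard carton, bystander: 45 x 60 mm and 80 mm tall, loose on the bench beyond the stop. Origin: centre of its underside.
Mind the look-alikes: they are no part of the job. What is shaped like the carton but blue, pink or purple is not meant.

How it is judged:
On the way:
1. the carton has tipped over and lies flat and still inside the marked rectangle (angle between carton's own z axis and vertical above 1.5 rad and height (world z) of carton_top between 0.034 and 0.05 m and height (world z) of carton between 0.034 and 0.05 m and x of carton in the frame of board above -0.103 m and y of carton_top in the frame of board between -0.033 and 0.033 m and y of carton in the frame of board between -0.033 and 0.033 m and linear speed of carton below 0.01 m/s and angular speed of carton below 0.1 rad/s), for 0.2 s.
At the end, for the whole second after the job is handed in: The carton lies flat and at rest on its 90 x 150 mm side inside the marked rectangle (both its end centres within 33 mm of the board's middle line), its former top end against the stop strip (gap at the middle of that end under 6 mm) (all of step 1 and x of carton_top in the frame of board between 0.094 and 0.104 m); the robot touches nothing.
It fails at once if the carton is lifted or carried instead of being tipped and slid (height (world z) of carton above 0.062 m or height (world z) of carton_top above 0.178 m).
It fails at once if the carton comes down outside the marked rectangle (angle between carton's own z axis and vertical above 1.5 rad and not (x of carton in the frame of board above -0.108 m and y of carton_top in the frame of board between -0.038 and 0.038 m and y of carton in the frame of board between -0.038 and 0.038 m)).
It fails at once if the seedling pot is shifted by more than 25 mm or tipped (distance of pot from where it was at the start of the episode above 0.025 m or angle between pot's own z axis and vertical above 0.3 rad).
It fails at once if the watering can is shifted by more than 25 mm or tipped (distance of can from where it was at the start of the episode above 0.025 m or angle between can's own z axis and vertical above 0.3 rad).
It fails at once if the small carton is shifted by more than 25 mm or tipped (distance of small_carton from where it was at the start of the episode above 0.025 m or angle between small_carton's own z axis and vertical above 0.3 rad).
It also fails if it takes over 38 s, if anything falls off the work surface, if the arm or the gripper's body presses on something with over 40 N, if the wrist force passes 120 N, or if a joint passes its speed limit or range.

ROBOT

A 6-joint arm with a two-finger parallel gripper is mounted at the origin on the work surface. World frame = base frame: x ahead of the robot, y to its left, z up, the work surface at z = 0. Lengths are in m, angles in rad, forces in N, time in s.
With the tool pointing down it reaches from about 0.25 to 0.775 m from the base axis. Payload 8.9 kg.
Tool frame: the origin (TCP) lies midway between the tips of the shut fingers; the grasp point (between the pads) lies 19 mm behind it; x points along the fingers, y is the direction in which the jaws open and shut, and the axes are right-handed (so a half turn about x gives the same grasp; the last joint's range is limited). The gripper opens to 85 mm and grips with 20 to 120 N. Pads are 22 mm wide; open, the fingers measure 114 mm over their backs; the gripper's body (76 mm by 85 mm) begins 54 mm behind the grasp point. The pads swing forward as they close: fully open they stand 13 mm farther back than shut.
Start: joints at [-1.409, 0.291, -0.153, 1.127, 0, 1.431], TCP at [0.156, -0.501, 0.231] pointing down, gripper open.
Joint ranges: [-2.52, 2.52], [-0.91, 1.74], [-1.3, 1.37], [-1.96, 2.02], [-1.52, 1.47], [-3.14, 3.14]. Speed limits (rad/s): [2.22, 2.22, 2.79, 3.14, 3.14, 3.14].

INTERFACE

Orientations are given as a unit quaternion [w, x, y, z].
In Python, from plant import status, capture, camera_info, order gives the robot as it stands.
- The arm moves only by the tool carry_out, never from a script. Its argument "rows" is a list of rows, each a list of 7 numbers: the shift along the world's x, y, z in cm, then the turn, a rotation vector about the world's x, y, z in degrees, then the closure in counts, from 0 (fully open) to 255 (shut). A call has 1 to 10 rows; each row is the pose to reach, as a shift and turn from the pose commanded when the call began; what a row does not reach only later rows make up. A row lasts 1/8 s, in which the tool goes at most 62.5 mm and 10.7 degrees, less where a joint would pass 70% of its speed; a pose out of reach is approached as far as the arm can. A call with a gripper value outside its range is refused whole. The fingers move at their own pace and stop on an object; the grip force is fixed at half the most. Time passes only in rows, so rows that repeat a pose let the fingers close. It gives the time, the measured TCP pose, the force and the opening at its end, in the units of the state.
- status.observe(): the state, without advancing time (a new reading comes with each control period).
- capture(name): name is "scene" or "top" or "wrist"; returns (picture, depth): 480x640x3 uint8, red, green, blue; 480x640 float32, m along the optical axis (not along the pixel's ray), 0 where there is no reading.
- camera_info(name): a dict with "vertical_fov" (degrees; the focal length in pixels is half the picture's height over the tangent of half this angle, whatever the lens; pixels are square), "cx", "cy" (the principal point, pixels), "rvec" (rotation vector, rad) and "tvec" (3), from world to camera coordinates, as OpenCV has them; the wrist camera has in their place "hand_eye" (4x4, takes a point from camera to tool coordinates, whose origin is the TCP and whose axes are the tool frame's). Camera axes: x right, y down, z forward; pixel columns grow to the right and rows downward; lengths in m; the calibration is good to about 2 mm. A picture is of the moment at which its call begins: read the wrist's pose just before it. camera_info takes no time and is no camera call.
- order.job_done(): hands the job in, once; it reports no verdict.
The state is a dict: "clock": time; "joint_positions": joint angles; "dq": joint speeds; "tau": joint torques, N m; "eef_pos": TCP position; "ee_rot": TCP orientation; "contact_force": force on the tool from outside, world axes, zero at the start; "torque": the same for the moment, N m; "grip_width": finger opening in m.
Only numpy, scipy, OpenCV 4.12 (cv2) and the standard library are available. Lean on these libraries where they do the work, as an engineer would, in place of code of your own. Each camera call takes 0.05 s, during which the arm holds its last target. There are 200 camera calls.

## Working session

There is one attempt and no reset: what is moved stays moved. The work goes in short steps, Python scripts to look and compute and a tool call to move; the robot and the scene stay as the last step left them, time stands still between calls to the robot, and variables do not carry over. Pictures are saved under pics/ and viewed, about 8 in all and at most 12, crops included, and the job is handed in when it is done.

Besides the shell and the picture viewer there is one more tool, called after "Emit:" as a command line: name --pt "numbers of a row" for each row, then --argument value for the rest. carry_out: Moves the arm, as the interface text tells. Its arguments: {"type":"object","properties":{"rows":{"type":"array","items":{"type":"array","items":{"type":"number"}}}},"required":["rows"]}

```bash
mkdir -p pics; cat > h.py <<'E'
import numpy as np, cv2
from plant import status, capture, camera_info, order
def world(name, d):
    i=camera_info(name); f=240/np.tan(np.radians(i["vertical_fov"])/2)
    v,u=np.mgrid[:480,:640]
    P=np.stack([(u-i["cx"])/f*d,(v-i["cy"])/f*d,d],-1)
    R=cv2.Rodrigues(np.array(i["rvec"],float))[0]
    return (P-np.array(i["tvec"]).ravel())@R
def save(n,p): cv2.imwrite(f"pics/{n}.png",p[...,::-1])
E
python3 - <<'E'
from h import *
print(status.observe())
for n in("scene","top"):
    print(n,camera_info(n)); p,d=capture(n); save(n,p); np.savez(n,p=p,d=d)
E
```

```text
{'clock': 0.0, 'joint_positions': array([-1.40930429e+00,  2.91293743e-01, -1.54118827e-01,  1.12668771e+00,
       -3.05626867e-05,  1.43152219e+00]), 'dq': array([ 8.09177601e-05, -1.52834134e-03, -8.07729203e-04, -8.21682235e-04,
       -7.44970750e-04, -5.50100164e-04]), 'tau': array([-1.86065503e-03, -5.37140644e+01,  3.31369901e+01,  1.59128231e-02,
       -5.69826061e-04,  3.62233678e-06]), 'eef_pos': array([ 0.1554693, -0.5010001,  0.2307281]), 'ee_rot': array([-0.10547567, -0.69911013, -0.1063974 ,  0.69914198]), 'contact_force': array([ 0.17555459, -0.43774617,  0.14078595]), 'torque': array([-0.02192469, -0.0253885 ,  0.05774708]), 'grip_width': 0.08545078330487996}
scene {'vertical_fov': 43.716706171780295, 'cx': 315.5494738401355, 'cy': 241.04331911138934, 'rvec': array([ 2.10551559,  0.7366917 , -0.35982683]), 'tvec': array([-0.38734113, -0.12780857,  1.57477713])}
top {'vertical_fov': 53.7623736252709, 'cx': 325.82612786942616, 'cy': 230.51903625221252, 'rvec': array([ 2.17538197, -2.14946011,  0.19507861]), 'tvec': array([-0.0647154 ,  0.55099973,  0.99239578])}
```

View pics/scene.png

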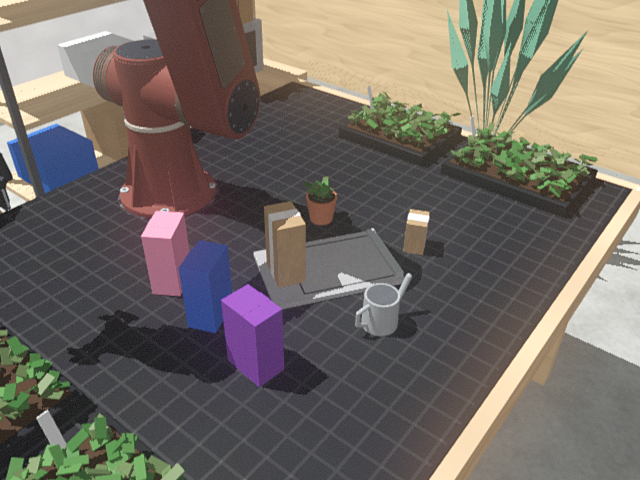

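View pics/top.png

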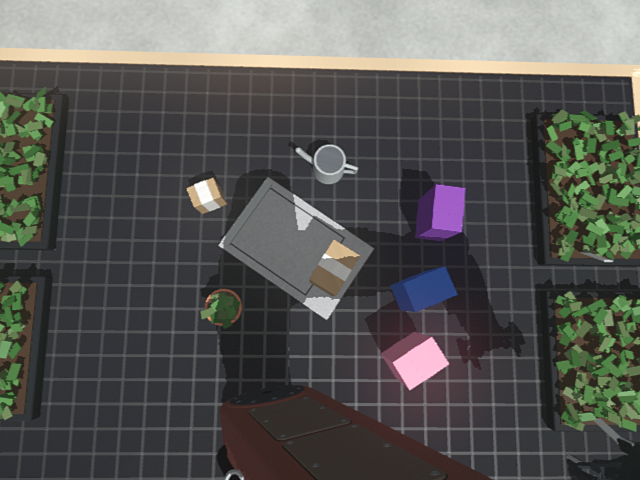

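Scene: the brown, taped carton stands on the grey board at scene (285,245), top (333,268). The look-alikes are pink (top 417,362), blue (424,289) and purple (442,212), and none of them is on the board. Only the brown one fits the description. The pot is at top (221,308), the can at (328,163) and the small carton at (206,195).

```bash
python3 - <<'E'
from h import *
z=np.load("top.npz"); d=z["d"]; W=world("top",d); ok=d>0
def rect(m,lab):
    m=cv2.morphologyEx(m.astype(np.uint8),cv2.MORPH_OPEN,np.ones((3,3)))>0
    X=W[m]; r=cv2.minAreaRect((X[:,:2]*1000).astype(np.float32)); print(lab,m.sum(),r,cv2.boxPoints(r).round().tolist(),"z",np.median(X[:,2])); return r
v,u=np.mgrid[:480,:640]
reg=lambda a,b,c,e:(u>=a)&(u<=c)&(v>=b)&(v<=e)
print("bench z",np.median(W[reg(400,100,520,160)&ok][:,2]))
h=W[...,2]
rect(reg(205,165,385,330)&(h>.007)&(h<.05)&ok,"board+")
rect(reg(205,165,285,260)&(h>.0185)&(h<.04)&ok,"stop")
rect(reg(290,220,380,310)&(h>.152)&(h<.175)&ok,"carton top")
rect(reg(180,170,235,220)&(h>.07)&ok,"small")
rect(reg(285,135,360,190)&(h>.06)&ok,"can")
rect(reg(195,280,250,335)&(h>.03)&ok,"pot")
rect(reg(380,250,470,320)&(h>.1)&ok,"blue");rect(reg(380,330,450,395)&(h>.1)&ok,"pink");rect(reg(400,180,470,245)&(h>.1)&ok,"purple")
p=z["p"][160:340,180:400]; save("crop",cv2.resize(p,None,fx=3.4,fy=3.3,interpolation=cv2.INTER_CUBIC))
E
```

```text
bench z 0.0011080365783662984
board+ 9725 ((586.1707153320312, 2.7269744873046875), (356.8926086425781, 306.7789611816406), 56.37575912475586) [[360.0, -61.0], [615.0, -231.0], [813.0, 66.0], [557.0, 236.0]] z 0.012762098239090367
stop 652 ((610.3546752929688, 145.003173828125), (82.02972412109375, 169.01962280273438), 56.33111572265625) [[517.0, 158.0], [658.0, 64.0], [703.0, 132.0], [563.0, 226.0]] z 0.02439405509125266
carton top 1477 ((464.284423828125, -70.39927673339844), (60.4305534362793, 90.23847198486328), 59.06074905395508) [[410.0, -73.0], [487.0, -120.0], [519.0, -68.0], [441.0, -21.0]] z 0.16249413346498254
small 641 ((624.2186889648438, 202.69068908691406), (46.916812896728516, 60.181705474853516), 23.34742546081543) [[591.0, 221.0], [615.0, 166.0], [658.0, 184.0], [634.0, 240.0]] z 0.08029044869991075
can 918 ((700.1854858398438, -57.11631774902344), (67.99227142333984, 122.64634704589844), 12.480819702148438) [[654.0, -5.0], [680.0, -124.0], [747.0, -110.0], [720.0, 10.0]] z 0.07593731670023067
pot 1132 ((385.621337890625, 154.78707885742188), (75.11404418945312, 75.03242492675781), 59.952552795410156) [[334.0, 141.0], [399.0, 103.0], [437.0, 169.0], [372.0, 206.0]] z 0.08583286878549631
blue 1615 ((425.6346130371094, -255.2303009033203), (60.87314224243164, 90.5628433227539), 22.48146629333496) [[380.0, -225.0], [415.0, -309.0], [471.0, -285.0], [436.0, -202.0]] z 0.1504516234975736
pink 1833 ((286.4270324707031, -234.42626953125), (61.42108154296875, 90.1205825805664), 32.596073150634766) [[236.0, -213.0], [285.0, -289.0], [337.0, -256.0], [288.0, -180.0]] z 0.150265737435876
purple 1697 ((585.3186645507812, -295.681396484375), (61.69493865966797, 90.83780670166016), 83.1711654663086) [[537.0, -321.0], [627.0, -332.0], [634.0, -270.0], [544.0, -260.0]] z 0.15023200399897074
```

View pics/crop.png

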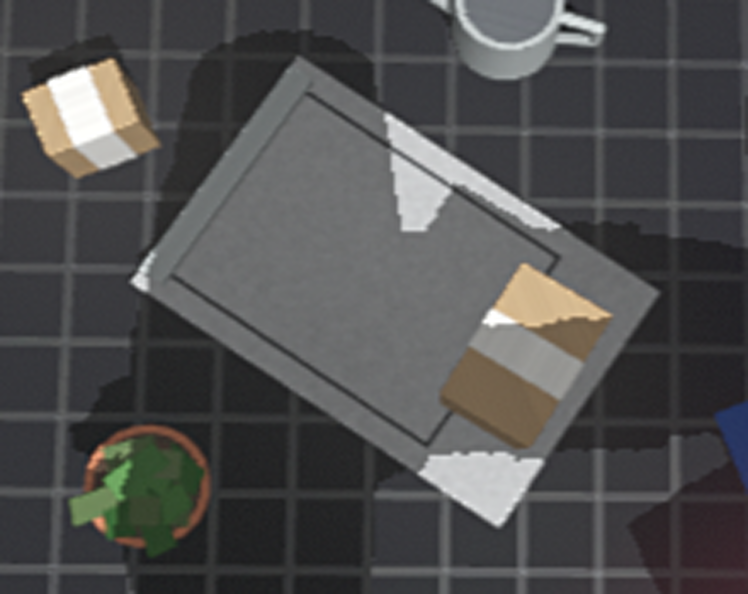

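```bash
cat >> h.py <<'E'
def ray(name,uv,z):
    i=camera_info(name); f=240/np.tan(np.radians(i["vertical_fov"])/2)
    R=cv2.Rodrigues(np.array(i["rvec"],float))[0]; c=-R.T@np.array(i["tvec"]).ravel()
    uv=np.atleast_2d(uv); r=np.c_[(uv[:,0]-i["cx"])/f,(uv[:,1]-i["cy"])/f,np.ones(len(uv))]@R
    return c+r*((z-c[2])/r[:,2])[:,None]
E
python3 - <<'E'
from h import *
c=np.array([(310,95),(172,277),(558,257),(428,442),(298,57),(658,293),(500,527),(132,284)],float)
uv=c/[3.4,3.3]+[180,160]
Q=ray("top",uv,.012)[:,:2]*1000
Q[[4,7]]=ray("top",uv[[4,7]],.024)[:,:2]*1000  # stop end maybe
B=np.array([(100,-75),(100,75),(-100,-75),(-100,75),(120,-95),(-170,-95),(-170,95),(120,95)],float)
s=[0,1,2,3,5,6]
A=B[s];q=Q[s];U,S,V=np.linalg.svd((A-A.mean(0)).T@(q-q.mean(0)));R=V.T@U.T
t=q.mean(0)-R@A.mean(0);th=np.degrees(np.arctan2(R[1,0],R[0,0]))
print("t",t,"th",th);print("res",(q-(A@R.T+t)).round(1).tolist())
f=lambda p:(R.T@(np.array(p)-t)).round(1)
print("carton",f((464.28,-70.4)));
for n,p in dict(small=(624,203),can=(700,-57),pot=(385.6,154.8),blue=(425.6,-255),pink=(286,-234),purple=(585,-296),tcp=(155.5,-501)).items(): print(n,f(p))
E
```

```text
t [531.64225235  25.68542415] th 56.47040129620078
res [[0.2, -2.0], [-1.6, 1.6], [1.0, -1.2], [0.6, -0.3], [-0.8, 2.1], [0.6, -0.1]]
carton [-117.3    3.1]
small [198.8  21. ]
can [  24.1 -186. ]
pot [ 27.  193.1]
blue [-292.6  -66.6]
pink [-352.2   61.3]
purple [-238.7 -222.2]
tcp [-646.8   22.6]
```

```bash
python3 - <<'E'
from h import *
from scipy.spatial.transform import Rotation as Ro
s=status.observe(); q=np.array(s["ee_rot"]); M=Ro.from_quat(q,scalar_first=True).as_matrix(); print(M.round(3))
print("tool y az",np.degrees(np.arctan2(M[1,1],M[0,1])), "tool z az",np.degrees(np.arctan2(M[1,2],M[0,2])))
E
```

```text
[[-0.     0.296 -0.955]
 [ 0.001 -0.955 -0.296]
 [-1.    -0.001 -0.   ]]
tool y az -72.76637046445613 tool z az -162.7663808473891
```

Emit:
carry_out --pt "3.4 4.6 0 0 0 5 255" --pt "6.8 9.2 0 0 0 10 255" --pt "10.1 13.7 0 0 0 16 255" --pt "13.5 18.3 0 0 0 21 255" --pt "16.9 22.9 0 0 0 26 255" --pt "20.3 27.5 0 0 0 31 255" --pt "23.6 32.0 0 0 0 37 255" --pt "27 36.6 0 0 0 42 255" --pt "27 36.6 -4.5 0 0 42 255" --pt "27 36.6 -8.8 0 0 42 255"

```text
clock: 1.35
eef_pos: [0.4261, -0.1345, 0.1422]
ee_rot: [0.35, 0.614, 0.35, -0.614]
contact_force: [-0.2, 0.4, -0.4]
grip_width: 0.0001
```

```bash
python3 - <<'E'
from h import *
p,d=capture("scene"); save("s2",p[150:350,150:450].repeat(2,0).repeat(2,1))
p,d=capture("top"); W=world("top",d); v,u=np.mgrid[:480,:640]
s=status.observe(); print(s["clock"],s["eef_pos"],s["contact_force"],s["grip_width"])
m=(u>290)&(u<380)&(v>220)&(v<310)&(W[...,2]>.152)&(W[...,2]<.175)
print(m.sum(), cv2.minAreaRect((W[m][:,:2]*1000).astype(np.float32)))
E
```

```text
1.45 [ 0.4227325  -0.13365909  0.13995116] [-0.14212119  0.83824858  0.63247413] -0.00027609913364838747
1489 ((464.1413879394531, -70.26565551757812), (60.315956115722656, 89.92041015625), 59.06858444213867)
```

View pics/s2.png

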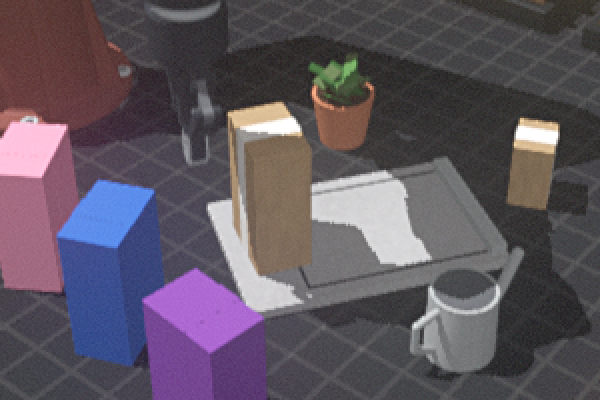

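Emit:
carry_out --pt "1.0 1.1 0 0 0 0 255" --pt "1.8 2.4 0 0 0 0 255" --pt "2.6 3.7 0 0 0 0 255" --pt "3.3 5.0 0 0 0 0 255" --pt "4.1 6.3 0 0 0 0 255" --pt "4.9 7.6 0 0 0 0 255" --pt "5.7 8.9 0 0 0 0 255" --pt "5.7 8.9 0 0 0 0 255" --pt "5.7 8.9 0 0 0 0 255" --pt "5.7 8.9 0 0 0 0 255"

```text
clock: 2.7
eef_pos: [0.4823, -0.0468, 0.1433]
ee_rot: [-0.349, -0.615, -0.349, 0.615]
contact_force: [0.0, -0.8, 0.1]
grip_width: 0.0
```

```bash
cat > look.py <<'E'
import sys
from h import *
n=sys.argv[1]
p,d=capture("scene"); save(n,p[150:350,150:450].repeat(2,0).repeat(2,1)); Ws=world("scene",d)
p,d=capture("top"); W=world("top",d)
s=status.observe(); print(s["clock"],s["eef_pos"],s["contact_force"])
t=np.array([531.6,25.7]);a=np.radians(56.47);R=np.array([[np.cos(a),-np.sin(a)],[np.sin(a),np.cos(a)]])
f=lambda X:np.c_[(X[:,:2]*1000-t)@R,X[:,2]*1000]
for nm,w in(("top",W),("scene",Ws)):
    B=f(w.reshape(-1,3)); m=(abs(B[:,0])<150)&(abs(B[:,1])<80)&(B[:,2]>66)&(B[:,2]<79)
    m=cv2.morphologyEx(m.reshape(480,640).astype(np.uint8),cv2.MORPH_OPEN,np.ones((3,3))).ravel()>0
    if m.sum()<9: continue
    r=cv2.minAreaRect(B[m][:,:2].astype(np.float32)); print(nm,m.sum(),r,cv2.boxPoints(r).round(1).tolist(),np.median(B[m][:,2]))
print("tcp board",f(np.array([s["eef_pos"]])))
E
python3 look.py s3
```

```text
2.8 [ 0.48239449 -0.04679442  0.14333895] [-0.20168048 -0.66649054 -0.29483895]
top 689 ((50.42778015136719, 14.122184753417969), (44.034427642822266, 95.16259765625), 19.186681747436523) [[14.0, 51.79999923706055], [45.29999923706055, -38.099998474121094], [86.9000015258789, -23.600000381469727], [55.599998474121094, 66.30000305175781]] 72.44398362021607
scene 1868 ((-10.375274658203125, 6.234745025634766), (152.76051330566406, 94.63440704345703), 2.73433518409729) [[-88.9000015258789, 49.900001525878906], [-84.4000015258789, -44.70000076293945], [68.19999694824219, -37.400001525878906], [63.70000076293945, 57.099998474121094]] 72.35661860455129
tcp board [[-87.61093382   0.9735482  143.33895125]]
```

View pics/s3.png

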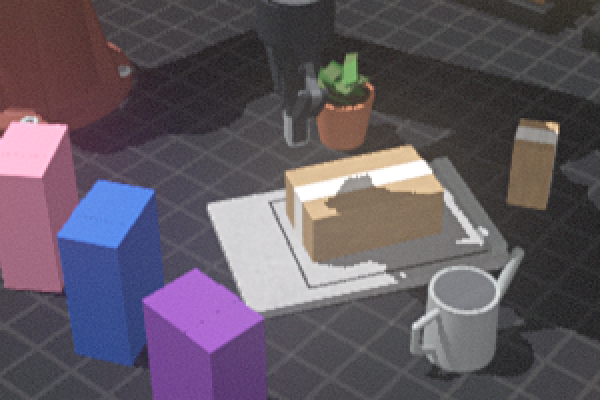

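It has come down flat, with its rear at about board x = -86, its leading end at about +66 and a yaw of about 2.7°. Next I back off, lower behind it and push towards the stop.

Emit:
carry_out --pt "-1.1 -1.1 0 0 0 -1 255" --pt "-2.2 -2.1 0 0 0 -2.5 255" --pt "-2.2 -2.1 -5 0 0 -2.5 255" --pt "-2.2 -2.1 -9.8 0 0 -2.5 255" --pt "-2.2 -2.1 -9.8 0 0 -2.5 255" --pt "-1.4 -0.9 -9.8 0 0 -2.5 255" --pt "-0.9 -0.1 -9.8 0 0 -2.5 255" --pt "-0.4 0.7 -9.8 0 0 -2.5 255" --pt "0.2 1.5 -9.8 0 0 -2.5 255" --pt "0.2 1.5 -9.8 0 0 -2.5 255"

```text
clock: 4.05
eef_pos: [0.4853, -0.0305, 0.0455]
ee_rot: [0.336, 0.622, 0.336, -0.622]
contact_force: [-0.7, 0.6, -0.1]
grip_width: -0.0001
```

```bash
python3 look.py s4
```

```text
4.15 [ 0.48463114 -0.03101224  0.04524417] [0.20703706 0.33963779 0.22983138]
top 947 ((57.67795944213867, 8.10525131225586), (61.4854621887207, 90.48918914794922), 2.6048107147216797) [[24.899999618530273, 51.900001525878906], [29.0, -38.5], [90.4000015258789, -35.70000076293945], [86.30000305175781, 54.70000076293945]] 72.53671734857724
scene 1721 ((3.7768478393554688, 5.323879241943359), (174.7671661376953, 95.57246398925781), 2.2122747898101807) [[-85.4000015258789, 49.70000076293945], [-81.69999694824219, -45.79999923706055], [92.9000015258789, -39.099998474121094], [89.30000305175781, 56.400001525878906]] 72.36288155546144
tcp board [[-73.21948738   7.82674465  45.24417463]]
```

Emit:
carry_out --pt "0.2 0.3 0 0 0 0 255" --pt "0.4 0.6 0 0 0 0 255" --pt "0.5 0.8 0 0 0 0 255" --pt "0.6 0.9 0 0 0 0 255" --pt "0.65 1.0 0 0 0 0 255" --pt "0.65 1.0 0 0 0 0 255"

```text
clock: 4.9
eef_pos: [0.4912, -0.0213, 0.0453]
ee_rot: [0.336, 0.622, 0.336, -0.622]
contact_force: [-0.8, -0.2, 0.3]
grip_width: 0.0002
```

Emit:
carry_out --pt "0.05 0.08 0 0 0 0 255" --pt "0.1 0.16 0 0 0 0 255" --pt "0.1 0.16 0 0 0 0 255"

```text
clock: 5.28
eef_pos: [0.4921, -0.0198, 0.0453]
ee_rot: [0.336, 0.622, 0.336, -0.622]
contact_force: [-0.8, -1.3, 0.4]
grip_width: 0.0
```

```bash
python3 look.py s5
```

```text
5.375 [ 0.49206351 -0.01978703  0.04532724] [-1.01514067 -0.12874925 -0.31935765]
top 668 ((76.49342346191406, 7.459140777587891), (47.603721618652344, 90.08501434326172), 2.124772548675537) [[51.0, 51.599998474121094], [54.400001525878906, -38.400001525878906], [101.9000015258789, -36.70000076293945], [98.5999984741211, 53.400001525878906]] 72.54804578415678
scene 1687 ((16.009124755859375, 5.221519470214844), (174.309814453125, 96.51444244384766), 0.5072623491287231) [[-71.5999984741211, 52.70000076293945], [-70.69999694824219, -43.79999923706055], [103.5999984741211, -42.29999923706055], [102.69999694824219, 54.20000076293945]] 72.25445270613474
tcp board [[-59.75675209   7.83165445  45.32723782]]
```

Emit:
carry_out --pt "0.06 0.08 0 0 0 0 255" --pt "0.11 0.17 0 0 0 0 255" --pt "0.11 0.17 0 0 0 0 255"

```text
clock: 5.75
eef_pos: [0.4932, -0.0181, 0.0453]
ee_rot: [0.336, 0.622, 0.336, -0.622]
contact_force: [-1.3, -1.5, 0.5]
grip_width: -0.0
```

Emit:
carry_out --pt "0.06 0.08 0 0 0 0 255" --pt "0.11 0.17 0 0 0 0 255" --pt "0.11 0.17 0 0 0 0 255"

```text
clock: 6.12
eef_pos: [0.4931, -0.0177, 0.0453]
ee_rot: [-0.336, -0.621, -0.335, 0.624]
contact_force: [-6.2, -8.6, 6.0]
grip_width: -0.0002
```

The force has jumped to about 11 N against the push, so the carton is on the stop. I back off and rise.

Emit:
carry_out --pt "-0.3 -0.5 0 0 0 0 255" --pt "-1.0 -1.5 0 0 0 0 255" --pt "-2.2 -3.3 0 0 0 0 255" --pt "-3.3 -5 0 0 0 0 255" --pt "-3.3 -5 5 0 0 0 255" --pt "-3.3 -5 10 0 0 0 255" --pt "-3.3 -5 15 0 0 0 255" --pt "-5.5 -8.3 18 0 0 0 255" --pt "-8 -12 19 0 0 0 255" --pt "-8 -12 19 0 0 0 255"

```text
clock: 7.38
eef_pos: [0.4134, -0.1385, 0.2362]
ee_rot: [0.336, 0.623, 0.334, -0.622]
contact_force: [-0.2, 0.3, 0.2]
grip_width: 0.0001
```

```bash
python3 look.py s6; python3 - <<'E'
from h import *
p,d=capture("top"); save("t6",cv2.resize(p[130:340,170:400],None,fx=3,fy=2.8,interpolation=cv2.INTER_CUBIC))
E
```

```text
7.475 [ 0.4140482  -0.13667557  0.23524808] [ 1.1100357  -0.3515409  -0.95052653]
top 3005 ((27.018051147460938, 6.5322113037109375), (150.85972595214844, 90.1602783203125), 0.8477479219436646) [[-49.099998474121094, 50.5], [-47.70000076293945, -39.70000076293945], [103.0999984741211, -37.400001525878906], [101.80000305175781, 52.70000076293945]] 72.4926877179621
scene 1829 ((27.901119232177734, 5.309688568115234), (153.024658203125, 97.91033172607422), 2.0195183753967285) [[-50.29999923706055, 51.5], [-46.79999923706055, -46.29999923706055], [106.0999984741211, -40.900001525878906], [102.5999984741211, 56.900001525878906]] 72.35095759827168
tcp board [[-200.28824691    8.29882418  235.24808022]]
```

View pics/t6.png

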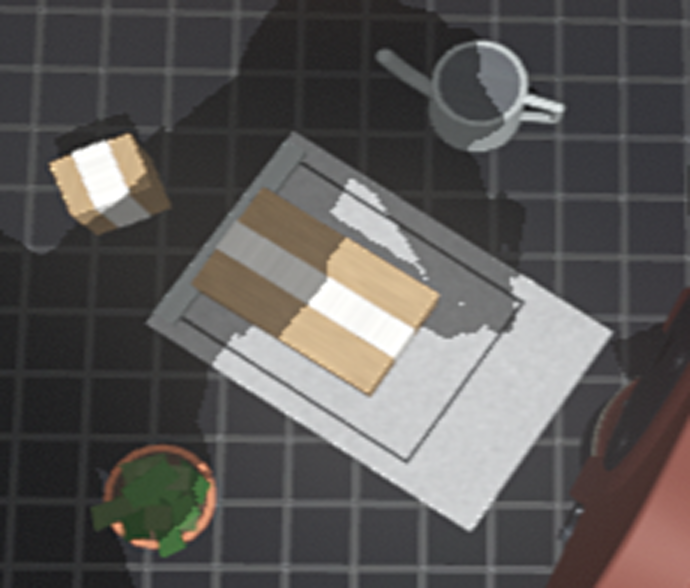

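View pics/s6.png

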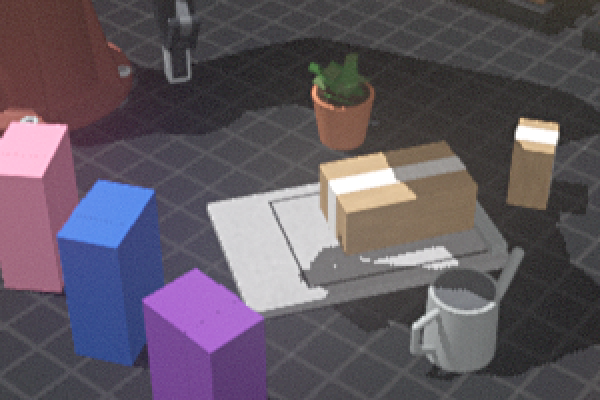

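The carton lies flat with its top at 72.5 mm, its leading end against the strip at crop (230,240) and square to within 1°. The bystanders have not moved and the tool is clear.

```bash
python3 -c "
from plant import order; print(order.job_done())"
```

```text
the job is handed in; nothing more can be done
None
```

I tipped the brown carton by pushing near its top with the shut fingers, and it came down flat inside the rectangle. I then slid it along the board until the push met about 11 N at the stop, backed the arm clear and handed the job in at about 7.5 s. The hand-in reports no verdict.

**Last checks:**
- **Flat:** the carton's upper face measures 72.5 mm high, against 72 mm expected.
- **Lined up:** it is within about 1° of the board by the top camera, with the centre about 7 mm off the middle line.
- **Against the stop:** the leading end measures x ≈ 102 mm. That is about 2 mm past the strip's true face, which is within the calibration error.
- **Clear of everything:** the pot, the can and the small carton look unmoved in the pictures, and the tool touches nothing.

**One disagreement:** the scene camera put the leading end at about 104 mm with a 2° yaw. I trusted the top camera and the rise in force over that noisier oblique reading.

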